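# Switch the polisher off and hold its guard gate ajar

### The arm

A 6-joint arm with a two-finger parallel gripper is mounted at the origin on the work surface. World frame = base frame: x ahead of the robot, y to its left, z up, the work surface at z = 0. Lengths are in mm, angles in degrees, forces in N, time in s.
With the tool pointing down it reaches from about 350 to 950 mm from the base axis. Payload 17.4 kg.
Tool frame: the origin (TCP) lies at the very end of the fingers, on their centre line; the grasp point (between the pads) lies 19 mm behind it (grip_depth is the distance from the TCP to the grasp point, in mm); z points along the fingers, y is the line along which they close (so a half turn about z gives the same grasp; the last joint's range is limited). The gripper opens to 93 mm and grips with 3 to 60 N. Pads are 15 mm wide; open, the fingers measure 128 mm over their backs; the gripper's body (75 mm by 188 mm) begins 65 mm behind the grasp point.
Start: joints at [-66.051, 6.646, 82.598, -0, 90.757, -2.166], TCP at [297.114, -606.099, 218.646] pointing down, gripper open.
Joint ranges: [-162.19, 162.19], [-47.58, 125.68], [4.15, 143.07], [-65.23, 245.23], [0.69, 171.88], [-170.13, 170.13]. Speed limits (degrees/s): [108.29, 108.29, 127.2, 180, 180, 180].

### API

Orientations are given as a 3x3 rotation matrix whose columns are the frame's x, y, z axes.
In Python, from station import read_state, read_camera, close_job, grip_depth gives the robot as it stands.
- The arm moves only by the tool send_rows, never from a script. Its argument "commands" is a list of rows, each a list of 7 numbers: the turn, a rotation vector about the tool's x, y, z each as a share of pi rad, from -1 to 1, then the shift along the tool's x, y, z each as a share of 50 cm, from -1 to 1, then the finger opening in mm, from 0 to 93. A call has 1 to 10 rows; each row is the pose to reach, as a shift and turn from the pose commanded when the call began, along the tool's axes at that moment, turning the shorter way round; what a row does not reach only later rows make up. A row lasts 1/10 s, in which the tool goes at most 50 mm and 8.59 degrees, less where a joint would pass 70% of its speed; a pose out of reach is approached as far as the arm can. A call with a number of a shift or a turn outside -1 to 1 is refused whole. A call with a gripper value outside its range is refused whole. The fingers move at their own pace and stop on an object; "squeeze" is the grip in N (left out, the last holds). Time passes only in rows, so rows that repeat a pose let the fingers close. It gives the time, the measured TCP pose, the force, the opening and the grip force at its end, in the units of the state.
- read_state(): the state, without advancing time (a new reading comes with each control period).
- read_camera(name): name is "scene" or "top" or "wrist"; returns a dict with "image" (384x512x3 uint8, blue, green, red), "depth" (384x512 float32, mm along the optical axis (not along the pixel's ray), 0 where there is no reading), "camera_matrix" (3x3 intrinsics, pixels), "k1" (the pictures are not rectified: a ray, as slopes to the right and down, at radius r is drawn at 1 + k1 r^2 times it, then the intrinsics apply), "rvec" (rotation vector, rad) and "tvec" (3), from world to camera coordinates, as OpenCV has them; the wrist camera has in their place "hand_eye" (4x4, takes a point from camera to tool coordinates, whose origin is the TCP and whose axes are the flange's). Camera axes: x right, y down, z forward; pixel columns grow to the right and rows downward; lengths in mm; the calibration is good to about 2 mm. A picture is of the moment at which its call begins: read the wrist's pose just before it.
- close_job(): hands the job in; it is judged then, once.
The state is a dict: "time_s": time; "q": joint angles; "joint_velocities": joint speeds; "effort": joint torques, N m; "ee_pos": TCP position; "ee_rot": TCP orientation; "ft_force": force on the tool from outside, world axes, zero at the start; "ft_torque": the same for the moment, N m; "finger_gap": opening from 0.0 (shut) to 1.0 (fully open); "gripper_force": force on a finger pad.
Only numpy, scipy, OpenCV 4.12 (cv2) and the standard library are available. Lean on these libraries where they do the work, as an engineer would, in place of code of your own. Each camera call takes 0.05 s, during which the arm holds its last target. There are 200 camera calls.

### The job

Turn the selector on the polisher's control box to off (pointer at the round dot), then draw the sagging barrel bolt of the guard gate right back, lifting it by its knob as you pull so that its notched nose clears the bent-up lip of the keeper. Then swing the gate about a hand's width open (roughly 9 cm at its free edge) against its closing spring and finish while still holding it there with the bolt drawn, so that I can get at the buff. Leave everything else on the bench where it lies.

Things in the scene. Friction and masses are not known exactly. Their poses are not given: they have to be found in the camera images.
- switch_box: Grey control box fixed to the bench, at left or right, 110 (own x) x 130 x 59 mm high, the black selector mid-top on a dial plate. Origin: centre of its underside. Marks 37 mm from the selector's axis: round dot towards own +x (off); clockwise from above 0.7 rad further one radial bar (slow), at 1.4 rad two radial bars (fast); anticlockwise 0.7 rad a crosswise bar (reverse).
- selector_grip (a point): Middle of the selector's grip bar, on its turning axis, 86 mm above the bench. The black bar is 44 mm long (own x), 14 mm wide (own y), from 68 to 98 mm above the bench, on a 50 mm disc. A white line on top and a small nub mark its pointer end, own +x. Turns with the selector.
- selector (a joint): Selector angle in rad: 0 off, 0.7 slow, 1.4 fast, -0.7 reverse; grows clockwise seen from above. Detents pull it into these positions (peak torque under 0.15 N m), with no hard stop at off. It starts at slow or fast.
- keeper (a point): Steel staple on the guard's fixed corner post, next to the gate's free edge, 22 mm wide along the bolt (own y), around the bolt's nose. The point is the staple's middle, 196 mm above the bench; axes as the shut gate's. Its gate-side (+y) bottom edge is bent up into a lip 3 mm thick, top 188 mm above the bench, standing 8.5 mm up in the notch of the bolt's nose.
- gate_hinge (a point): Point on the gate's upright hinge axis, 195 mm above the bench, on the gate's front. Axes as the gate's.
- gate_stile (a point): Front of the gate's free edge (the bolt stile), 260 mm from the hinge axis, 127 mm above the bench. The stile is 25 mm wide, 18 mm thick; the gate stands from 25 to 230 mm above the bench.
- gate: The sprung guard gate with its bolt, a grey mesh-filled frame in the own -y part of the front of a fixed mesh guard (300 deep x 490 wide x 235 mm high) over the polishing motor and buff. Origin on the hinge axis at bench height; axes turn with the gate: own -y runs from the hinge to the free edge, own -x is its front, the way it opens, towards the robot.
- gate_swing (a joint): Gate angle in rad, 0 shut, grows as the free edge swings towards the robot (clockwise from above), up to 1.4. A spring shuts it: 0.32 N m when shut plus 0.8 N m per rad (about 3.5 N at the drawn knob when 9 cm ajar).
- bolt_knob (a point): Grip point of the bolt's knob: a level round steel bar 14 mm thick, standing out to the gate's front (own -x) from the 16 mm rod, with a 20 mm ball on its end. The point is 41 mm in front of the rod's axis, 58 mm in front of the gate's face, 190 mm above the bench; bare bar from 25 mm behind it to 15 mm in front. Own y: along the rod, nose at -y. At rest 225 mm from the hinge axis along the gate.
- bolt (a joint): Draw of the bolt along the gate in m: 0 shot home, grows as it is pulled along the gate towards the hinge (the gate's own +y), stops at 0.050. The nose is out of the keeper from about 0.033. Friction about 2 N. With the nose down it catches on the lip after about 3 mm.
- bolt_lift (a joint): Lift of the sagging bolt in rad: 0 hanging (nose 0.05 rad down), 0.13 as far as the worn straps let it go. Its pivot, 100 mm from the knob on the hinge side, travels with the bolt. The nose clears the lip with the knob 6 mm above its rest; the lift stops at 13 mm. Keep it up until the draw passes 34 mm; it sags again when not held.
- bench_block: Bystander: polished steel block 100 x 100 x 22 mm.
- hammer: Bystander: hammer, 260 mm, lying.
- jar: Bystander: white jar with a yellow lid, 72 mm in diameter, 95 mm high.
- pliers: Bystander: red-handled pliers, 180 mm, lying.
- solder_block: Bystander: pale soldering block 100 x 150 x 30 mm.
- brush: Bystander: brush, 200 mm, lying.
- rouge_bar: Bystander: bar of polishing compound in its paper tray, 110 x 45 x 46 mm.
Things that resemble listed ones, but are neither listed nor needed, are in the scene too. There is more than one size of the switch_box; the job needs the middle-sized.

How it is judged (in metres and radians):
On the way, in this order (a step that is already met when the one before it is completed fails the run):
1. the selector is at off while the gate is still bolted (value of joint selector between -0.15 and 0.15 rad and value of joint bolt below 0.015 m), for 0.3 s.
2. the bolt is drawn out of its keeper (value of joint bolt above 0.034 m), for 0.1 s.
At the end, for the whole second after the job is handed in: The selector is within 0.15 rad of off, the bolt is still drawn at least 25 mm, and the gate stands still between 0.23 and 0.52 rad (6 to 13 cm at its free edge), held there by the robot's fingers on the gate or its bolt (more than 1 N) (value of joint selector between -0.15 and 0.15 rad and value of joint bolt above 0.025 m and value of joint gate_swing between 0.23 and 0.52 rad and velocity of joint gate_swing between -0.05 and 0.05 rad/s and contact force between the fingers and gate above 1 N); the arm keeps its last pose, push and grip.
It fails at once if a bystander is pushed more than 3 cm out of place (distance of any of bench_block, hammer, jar, pliers, solder_block, brush, rouge_bar from where it was at the start of the episode above 0.03 m).
It also fails if it takes over 48 s, if anything falls off the work surface, if the arm or the gripper's body presses on something with over 40 N, if the wrist force passes 120 N, or if a joint passes its speed limit or range.

## Working session

There is one attempt and no reset: what is moved stays moved. The work goes in short steps, Python scripts to look and compute and a tool call to move; the robot and the scene stay as the last step left them, time stands still between calls to the robot, and variables do not carry over. Pictures are saved under pics/ and viewed, at most 10 in all, crops included, and the job is handed in when it is done.

Besides the shell and the picture viewer there is one more tool, called after "Call:" as name(argument=value, ...) on one line, values as JSON. send_rows: Moves the arm, as the interface text tells. Its arguments: {"type":"object","properties":{"commands":{"type":"array"},"squeeze":{"type":"number"}},"required":["commands"]}

```bash
ls; mkdir -p pics; cat > h.py <<'E'
import numpy as np, cv2
from station import read_state, read_camera, close_job, grip_depth
def rays(c,uv):
    K=np.array(c["camera_matrix"]);uv=np.atleast_2d(np.array(uv,float))
    return cv2.undistortPoints(uv.reshape(-1,1,2),K,np.array([c["k1"],0,0,0,0.])).reshape(-1,2)
def pose(c,s=None):
    if "rvec" in c:
        R=cv2.Rodrigues(np.array(c["rvec"],float))[0];t=np.array(c["tvec"],float).ravel();return R.T,-R.T@t
    H=np.array(c["hand_eye"]);R=np.array(s["ee_rot"]);return R@H[:3,:3],R@H[:3,3]+np.array(s["ee_pos"])
def onz(c,uv,z,s=None):
    R,o=pose(c,s);n=rays(c,uv);d=np.c_[n,np.ones(len(n))]@R.T
    return o+d*((z-o[2])/d[:,2])[:,None]
def dep(c,s=None):
    "world point for every pixel (384,512,3)"
    R,o=pose(c,s);v,u=np.mgrid[:384,:512];n=rays(c,np.c_[u.ravel(),v.ravel()])
    return ((np.c_[n,np.ones(len(n))]*c["depth"].reshape(-1,1))@R.T+o).reshape(384,512,3)
def mv(target,R=None,s=None):
    "target TCP world -> row numbers (turn, shift)"
    s=s or read_state();R0=np.array(s["ee_rot"]);sh=R0.T@(np.array(target)-s["ee_pos"])/500
    tr=np.zeros(3) if R is None else cv2.Rodrigues(R0.T@R)[0].ravel()/np.pi
    return np.round(np.r_[tr,sh],4)
E
python3 - <<'E'
from h import *
s=read_state();print(s)
a=read_camera("scene");b=read_camera("top")
for n,c in(("scene",a),("top",b)):
    cv2.imwrite(f"pics/{n}0.png",cv2.resize(c["image"],(800,600),interpolation=cv2.INTER_CUBIC)); print(n,pose(c),c["k1"],c["camera_matrix"])
    np.savez(f"{n}0.npz",**{k:np.array(v) for k,v in c.items()})
E
```

```text
pics
{'time_s': 0.0, 'q': array([-6.60499715e+01,  6.67395281e+00,  8.26349438e+01, -2.19558432e-03,
        9.07567688e+01, -2.16329336e+00]), 'joint_velocities': array([ 0.07774062,  0.03296702, -0.13985174, -0.011813  , -0.08193191,
        0.02746541]), 'effort': array([ 2.82382171e-03, -7.21257448e+01, -6.22609735e+01,  7.81177380e-02,
        2.38208362e-02, -1.21408866e-04]), 'ee_pos': array([ 297.02557097, -605.91067278,  217.91589861]), 'ee_rot': array([[ 8.97925476e-01,  4.40147236e-01, -5.00255806e-04],
       [ 4.40147521e-01, -8.97924883e-01,  1.03184500e-03],
       [ 4.97158986e-06, -1.14670627e-03, -9.99999343e-01]]), 'ft_force': array([-0.29508588,  0.49481456, -0.35178372]), 'ft_torque': array([0.00502931, 0.01191766, 0.02004277]), 'gripper_force': 0.0, 'finger_gap': 1.0023969102086034}
scene (array([[-0.48009821,  0.66515018, -0.57190991],
       [ 0.87710459,  0.35365804, -0.32498236],
       [-0.01390154, -0.65764825, -0.75319687]]), array([1173.85198516,  388.85652071, 1043.68941382])) -0.06767096081193431 [[360.45761061   0.         255.08426414]
 [  0.         360.45761061 189.16045352]
 [  0.           0.           1.        ]]
top (array([[ 0.02845577, -0.99696132,  0.07251477],
       [-0.99953838, -0.02915166, -0.00855612],
       [ 0.01064404, -0.07223782, -0.99733064]]), array([ 397.43629674,   16.82611976, 1401.98752589])) -0.05597662725857642 [[429.27263873   0.         260.22955327]
 [  0.         429.27263873 192.32883442]
 [  0.           0.           1.        ]]
```

View pics/scene0.png

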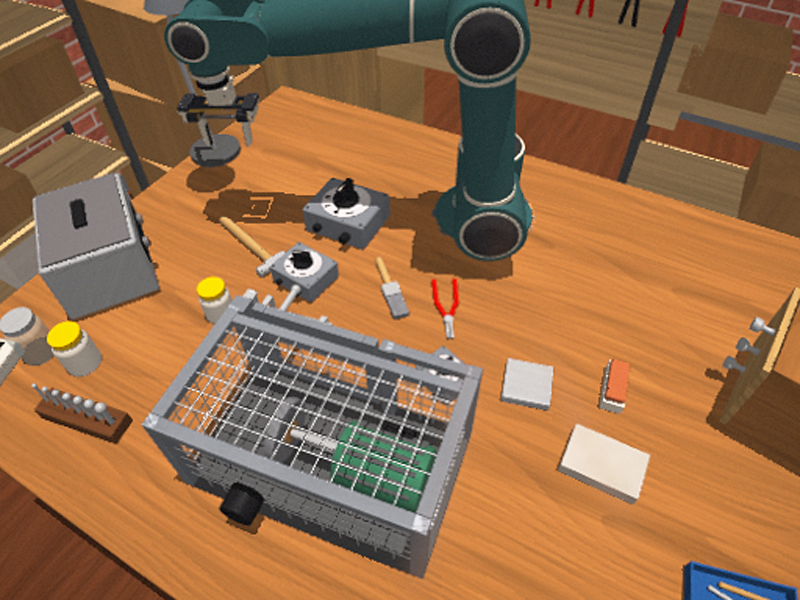

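View pics/top0.png

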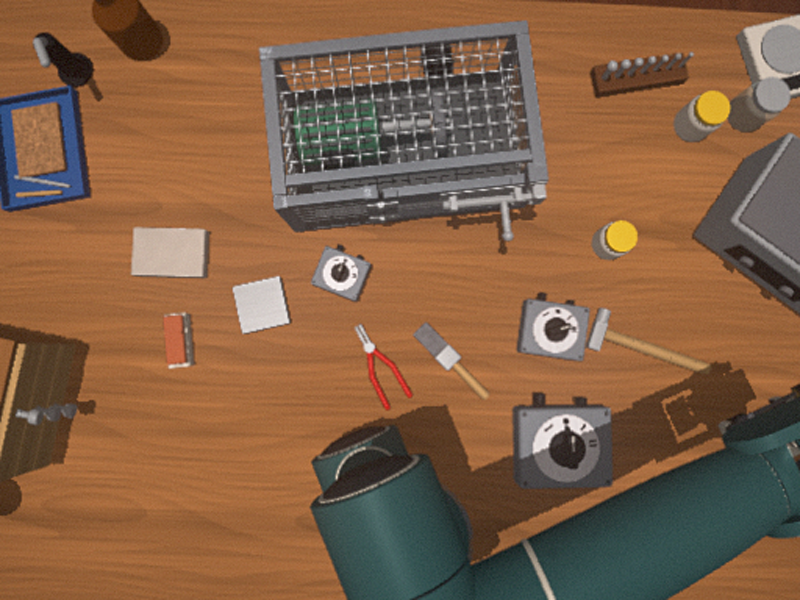

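Top view (800x600): middle switch box at (553,330), with small (340,272) and large (562,447) decoys. The gate's bolt knob is at about (506,225), the hinge near (375,198), and the free edge and keeper at (540,195).

```bash
python3 - <<'E'
from h import *
L=lambda n:dict(np.load(n+"0.npz"))
b=L("top");P=dep(b)
f=.64
def g(n,u,v,z):print(n,np.round(onz(b,[[u*f,v*f]],z)[0]),np.round(P[int(v*f),int(u*f)]))
g("box",553,330,59);g("sel",557,329,98);g("big",562,447,70);g("small",340,272,40)
for n,p in dict(tl=(526,300),tr=(588,305),bl=(521,350),br=(583,360)).items():g(n,*p,59)
g("knobball",507,238,190);g("knobroot",505,205,190);g("frameR",540,195,230);g("hinge",376,195,230);g("frameL",275,200,235);g("jar",622,237,95);g("hammerhead",600,330,20);g("frontR",545,185,235)
im=b["image"];c=cv2.resize(im[180:245,320:400],(800,650),interpolation=cv2.INTER_CUBIC)[:600];d=cv2.resize(im[100:160,220:360],(800,343),interpolation=cv2.INTER_CUBIC)
cv2.imwrite("pics/crop1.png",np.vstack([cv2.resize(c,(342,257)) if 0 else cv2.resize(im[180:240,325:400],(320,256),interpolation=cv2.INTER_CUBIC).repeat(1,0) if 0 else np.hstack([cv2.resize(im[180:240,325:400],(320,256),interpolation=cv2.INTER_CUBIC),np.zeros((256,480,3),np.uint8)]),d]))
E
```

```text
box [ 444. -291.   59.] [ 443. -278.  101.]
sel [ 445. -290.   98.] [ 447. -288.   99.]
big [ 213. -310.   70.] [ 217. -301.   99.]
small [551. 143.  40.] [547. 141.  76.]
tl [ 503. -235.   59.] [ 505. -238.   35.]
tr [ 497. -361.   59.] [ 501. -376.    4.]
bl [ 402. -227.   59.] [ 402. -226.   56.]
br [ 386. -352.   59.] [ 386. -367.    3.]
knobball [ 606. -174.  190.] [ 605. -172.  196.]
knobroot [ 667. -169.  190.] [ 666. -168.  197.]
frameR [ 678. -226.  230.] [ 681. -224.  229.]
hinge [669.  66. 230.] [669.  68. 238.]
frameL [653. 244. 235.] [653. 244. 237.]
jar [ 631. -419.   95.] [ 633. -418.   97.]
hammerhead [ 448. -398.   20.] [ 449. -394.   32.]
frontR [ 695. -233.  235.] [ 701. -235.  216.]
```

View pics/crop1.png

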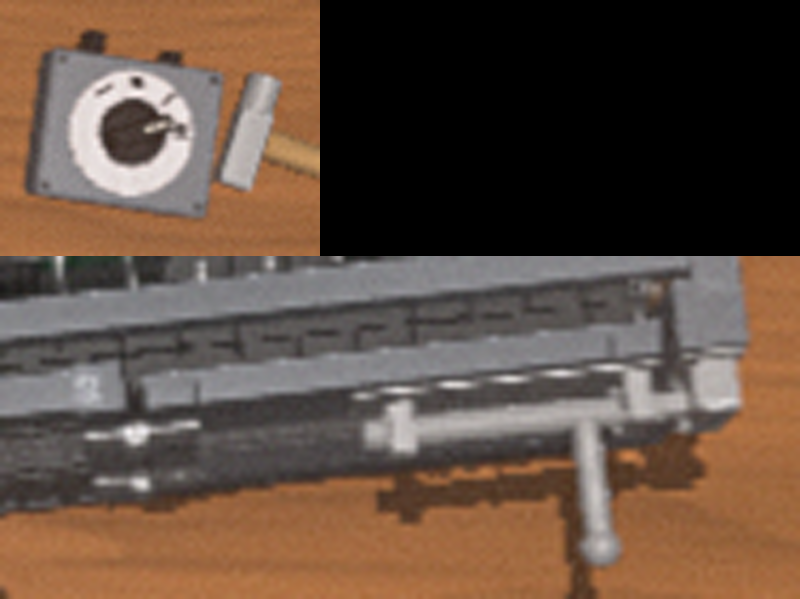

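Middle box crop: the dot is at (138,82) and the pointer points right, at the two bars, so it is on "fast". The bolt knob stands out at (595,490), with its ball at (602,548). I'll hover over the selector with the tool x along its bar.

```bash
cat >> h.py <<'E'
def Rdown(yaw):
    c,s=np.cos(np.radians(yaw)),np.sin(np.radians(yaw));return np.array([[c,s,0],[s,-c,0],[0,0,-1.]])
E
python3 -c "
from h import *
print(mv([445,-290,230],Rdown(97)),read_camera('wrist')['hand_eye'])"
```

```text
[-3.000e-04 -2.000e-04 -3.938e-01  5.438e-01 -4.371e-01 -2.360e-02] [[-3.55834080e-04 -9.68101764e-01 -2.50557075e-01  6.94115933e+01]
 [ 9.99999193e-01 -6.50091762e-04  1.09165223e-03 -4.53164675e-01]
 [-1.21971554e-03 -2.50556484e-01  9.68101214e-01 -1.65751905e+02]
 [ 0.00000000e+00  0.00000000e+00  0.00000000e+00  1.00000000e+00]]
```

Call:
send_rows(commands=[[0, 0, -0.394, 0.544, -0.437, -0.024, 93], [0, 0, -0.394, 0.544, -0.437, -0.024, 93], [0, 0, -0.394, 0.544, -0.437, -0.024, 93], [0, 0, -0.394, 0.544, -0.437, -0.024, 93], [0, 0, -0.394, 0.544, -0.437, -0.024, 93], [0, 0, -0.394, 0.544, -0.437, -0.024, 93], [0, 0, -0.394, 0.544, -0.437, -0.024, 93], [0, 0, -0.394, 0.544, -0.437, -0.024, 93], [0, 0, -0.394, 0.544, -0.437, -0.024, 93], [0, 0, -0.394, 0.544, -0.437, -0.024, 93]])

```text
time_s: 1.15
ee_pos: [445.3, -289.7, 230.5]
ee_rot: [[-0.124, 0.992, -0.0], [0.992, 0.124, 0.0], [0.0, -0.0, -1.0]]
ft_force: [-0.7, 0.1, -0.1]
finger_gap: 0.999
gripper_force: 0.0
```

```bash
python3 - <<'E'
from h import *
s=read_state();c=read_camera("wrist");cv2.imwrite("pics/w1.png",cv2.resize(c["image"],(800,600)))
np.savez("wrist0.npz",**{k:np.array(v) for k,v in c.items()},ee_pos=s["ee_pos"],ee_rot=s["ee_rot"]);print(s["time_s"],s["ee_pos"],s["q"])
E
```

```text
1.15 [ 445.29644232 -289.73162258  230.53448615] [-3.58000735e+01 -1.16081147e+01  9.91762143e+01 -2.00749212e-03
  9.24416517e+01 -4.29103670e+01]
```

View pics/w1.png

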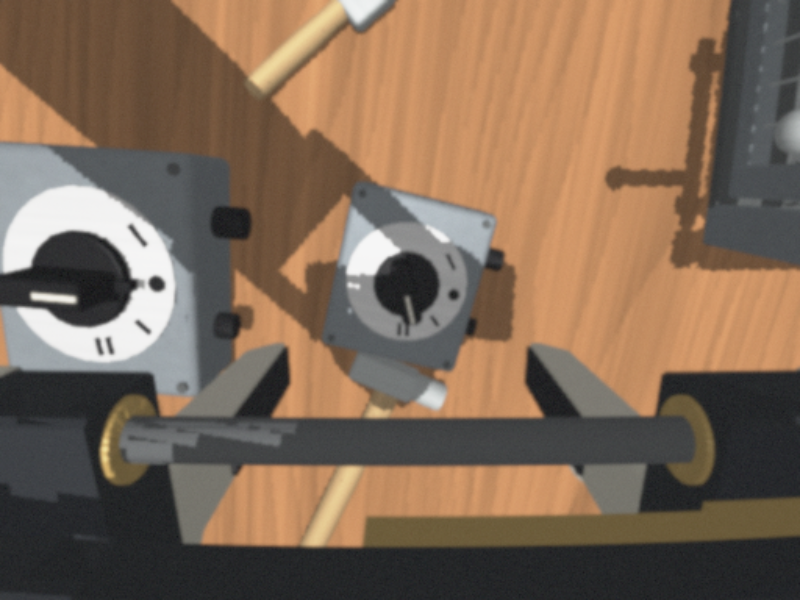

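Wrist view: the middle dial is centred near (405,280), with the dot at (453,295), the slow bar at (433,321), the double bar at (403,328), and the pointer line from (406,295) to (413,322).

```bash
python3 - <<'E'
from h import *
d=dict(np.load("wrist0.npz"));s=d;f=.64
P=dep(d,s)
def g(n,u,v,z):
    p=onz(d,[[u*f,v*f]],z,s)[0];print(n,np.round(p,1),np.round(P[int(v*f),int(u*f)]));return p
z=61
dot=g("dot",453,295,z);sl=g("slow",433,321.5,z);fa=g("fast",403,328,z);rev=g("rev",450,262,z)
A=np.array([dot,sl,fa,rev])[:,:2]
M=np.c_[2*A,np.ones(4)];x=np.linalg.lstsq(M,(A**2).sum(1),rcond=None)[0];c=x[:2];print("circ",c,np.sqrt(x[2]+c@c),np.degrees(np.arctan2(*(A-c)[:,::-1].T)))
a=g("p0",406,296,98);b=g("p1",413,322,98);print(np.degrees(np.arctan2(*(b-a)[1::-1])))
# selector top pixels by depth
m=(P[...,2]>88)&(P[...,2]<106)&(np.hypot(P[...,0]-c[0],P[...,1]-c[1])<40);q=P[m][:,:2]
r=cv2.minAreaRect(q.astype(np.float32));print(m.sum(),q.mean(0),r, np.median(P[m][:,2]))
cn=[g("c%d"%i,*p,59) for i,p in enumerate([(359,185),(496,215),(455,370),(323,338)])];print("boxc",np.mean(cn,0))
b=dict(np.load("top0.npz"));
for p in[(138,82),(133,132)]:print(onz(b,[[325+p[0]*75/320,180+p[1]*60/256]],61))
E
```

```text
dot [ 482.1 -299.    61. ] [ 481. -298.   61.]
slow [ 469.8 -321.8   61. ] [ 469. -321.   62.]
fast [ 447.4 -329.9   61. ] [ 446. -329.   60.]
rev [ 476.1 -274.1   61. ] [ 476. -273.   61.]
circ [ 447.0233723  -294.52053917] 35.44281977108283 [ -7.28349937 -50.10450458 -89.32398072  35.12478779]
p0 [ 445.5 -295.    98. ] [ 445. -294.   99.]
p1 [ 452.5 -312.7   98. ] [ 452. -313.   98.]
-68.3045974961584
532 [ 444.92127935 -292.02137074] ((445.182861328125, -293.4222106933594), (14.042900085449219, 44.161197662353516), 19.925025939941406) 97.38439257180488
c0 [ 402.7 -226.7   59. ] [ 402. -226.   56.]
c1 [ 504.8 -235.6   59. ] [ 516. -237.    1.]
c2 [ 493.2 -360.6   59. ] [ 503. -384.   -1.]
c3 [ 386.  -346.6   59. ] [ 385. -347.   56.]
boxc [ 446.68819744 -292.35240897   59.        ]
[[ 482.1475783  -300.63353199   61.        ]]
[[ 445.19874983 -297.39754586   61.        ]]
```

```bash
python3 -c "
from h import *
print(mv([445.3,-293.2,72],Rdown(110.5)))"
```

```text
[-0.     -0.     -0.0751 -0.0064 -0.0005  0.3171]
```

Call:
send_rows(commands=[[0, 0, -0.075, -0.0064, -0.0005, 0.1, 60], [0, 0, -0.075, -0.0064, -0.0005, 0.2, 50], [0, 0, -0.075, -0.0064, -0.0005, 0.28, 50], [0, 0, -0.075, -0.0064, -0.0005, 0.317, 50], [0, 0, -0.075, -0.0064, -0.0005, 0.317, 0], [0, 0, -0.075, -0.0064, -0.0005, 0.317, 0], [0, 0, -0.075, -0.0064, -0.0005, 0.317, 0], [0, 0, -0.075, -0.0064, -0.0005, 0.317, 0], [0, 0, -0.075, -0.0064, -0.0005, 0.317, 0]], squeeze=25)

```text
time_s: 2.1
ee_pos: [445.6, -293.7, 73.2]
ee_rot: [[-0.351, 0.937, 0.001], [0.937, 0.351, -0.001], [-0.001, 0.001, -1.0]]
ft_force: [-0.3, 0.5, 0.3]
finger_gap: 0.277
gripper_force: 0.0
```

Call:
send_rows(commands=[[0, 0, 0, 0, 0, 0, 0], [0, 0, 0, 0, 0, 0, 0], [0, 0, 0, 0, 0, 0, 0], [0, 0, 0, 0, 0, 0, 0]])

```text
time_s: 2.5
ee_pos: [445.0, -293.7, 72.6]
ee_rot: [[-0.351, 0.937, -0.001], [0.937, 0.351, -0.001], [-0.0, -0.001, -1.0]]
ft_force: [-5.3, -1.2, 3.5]
finger_gap: 0.147
gripper_force: 25.0
```

Call:
send_rows(commands=[[0, 0, -0.04, 0, 0, 0, 0], [0, 0, -0.085, 0, 0, 0, 0], [0, 0, -0.13, 0, 0, 0, 0], [0, 0, -0.175, 0, 0, 0, 0], [0, 0, -0.22, 0, 0, 0, 0], [0, 0, -0.265, 0, 0, 0, 0], [0, 0, -0.31, 0, 0, 0, 0], [0, 0, -0.344, 0, 0, 0, 0], [0, 0, -0.344, 0, 0, 0, 0], [0, 0, -0.344, 0, 0, 0, 0]])

```text
time_s: 3.5
ee_pos: [444.7, -294.0, 72.6]
ee_rot: [[-0.991, 0.131, -0.001], [0.131, 0.991, -0.001], [0.001, -0.001, -1.0]]
ft_force: [-7.4, -4.1, 3.8]
finger_gap: 0.149
gripper_force: 25.0
```

Call:
send_rows(commands=[[0, 0, 0, 0, 0, 0, 0], [0, 0, 0, 0, 0, 0, 60], [0, 0, 0, 0, 0, 0, 60], [0, 0, 0, 0, 0, 0, 60], [0, 0, 0, 0, 0, 0, 60], [0, 0, 0, 0, 0, 0, 60], [0, 0, 0, 0, 0, -0.1, 60], [0, 0, 0, 0, 0, -0.2, 60], [0, 0, 0, 0, 0, -0.3, 60], [0, 0, 0, 0, 0, -0.35, 60]])

```text
time_s: 4.5
ee_pos: [445.8, -293.7, 252.0]
ee_rot: [[-0.991, 0.131, 0.004], [0.131, 0.991, -0.003], [-0.004, -0.002, -1.0]]
ft_force: [0.4, -0.0, -0.8]
finger_gap: 0.646
gripper_force: 0.0
```

```bash
python3 - <<'E'
from h import *
s=read_state();print(s["time_s"],s["ee_pos"],s["q"])
c=read_camera("wrist");cv2.imwrite("pics/w2.png",cv2.resize(c["image"],(800,600)))
P=dep(c,s);m=(P[...,2]>90)&(P[...,2]<106)&(np.hypot(P[...,0]-445.3,P[...,1]+293.2)<35)
q=P[m][:,:2];print(m.sum(),cv2.minAreaRect(q.astype(np.float32)))
np.savez("wrist2.npz",**{k:np.array(v) for k,v in c.items()},ee_pos=s["ee_pos"],ee_rot=s["ee_rot"])
E
```

```text
4.5 [ 445.81207255 -293.69912703  251.9651642 ] [-3.61153446e+01 -1.16620928e+01  9.72547880e+01  1.47034255e-03
  9.41318241e+01 -1.18574864e+02]
461 ((444.1097106933594, -294.0968017578125), (13.552087783813477, 43.17793655395508), 82.7092514038086)
```

View pics/w2.png

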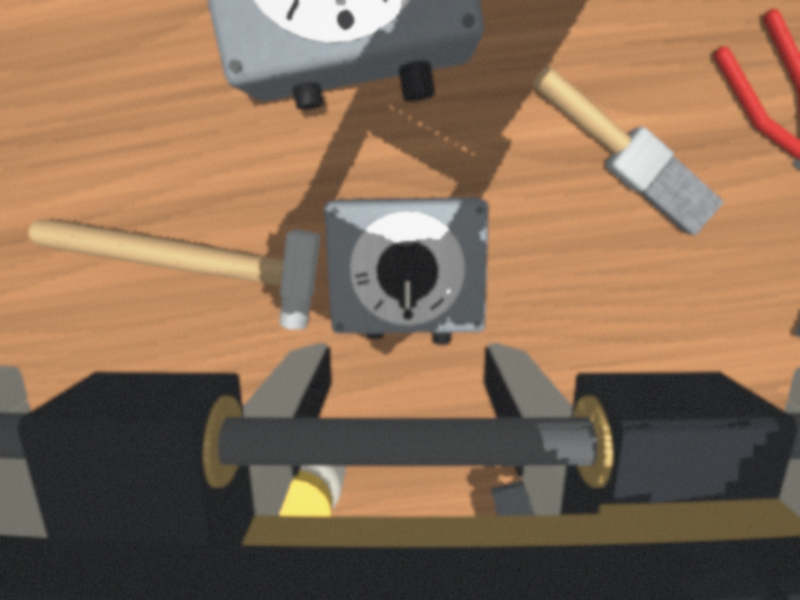

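The selector is at off: its white line runs (407,282)-(407,312) into the dot at (408,314), and it measures -7.3° against the box yaw of -7.6°. Next is the knob, from the first top view.

```bash
cat > gate.py <<'E'
from h import *
def fit(P,fn=""):
    m=(P[...,2]>185)&(P[...,2]<206)&(P[...,0]>585)&(P[...,0]<725)&(P[...,1]>-260)&(P[...,1]<60)
    q=P[m]; k=q[(q[:,0]<645)]
    vx,vy,x0,y0=cv2.fitLine(k[:,:2].astype(np.float32),cv2.DIST_HUBER,0,.01,.01).ravel()
    print("bar n",len(k),"dir",np.degrees(np.arctan2(vy,vx)),"at",x0,y0,"xmin",np.percentile(k[:,0],1),"zmax",np.percentile(k[:,2],95))
    y=lambda x:y0+(x-x0)*vy/vx
    for x in(610,620,630,640):print(x,y(x))
    # front face of gate top rail
    t=P[(P[...,2]>222)&(P[...,2]<240)&(P[...,1]>-215)&(P[...,1]<60)&(P[...,0]>620)]
    e=[]
    for yy in range(-210,40,10):
        w=t[(t[:,1]>yy)&(t[:,1]<yy+10)]
        if len(w)>5:e.append((np.percentile(w[:,0],2),yy+5))
    e=np.array(e)
    if len(e)>3:
        l=cv2.fitLine(e.astype(np.float32),cv2.DIST_HUBER,0,.01,.01).ravel();print("rail front",l,np.degrees(np.arctan2(l[1],l[0])),len(e))
if __name__=="__main__":
    fit(dep(dict(np.load("top0.npz"))))
    print(mv([622,-172,275],Rdown(185)))
E
python3 gate.py
```

```text
bar n 84 dir 8.923346 at 621.3337 -172.30533 xmin 602.2383472622568 zmax 201.9183005379681
610 -174.08487
620 -172.51474
630 -170.9446
640 -169.37447
rail front [ 1.1900321e-01 -9.9289387e-01  6.7991876e+02 -6.9941193e+01] -83.16542 25
[-0.0014  0.002  -0.0697 -0.3166  0.288  -0.0397]
```

```bash
python3 -c "
from h import *
print(mv([615,-173,275],Rdown(187)))"
```

```text
[-0.0014  0.002  -0.0808 -0.303   0.2841 -0.0398]
```

Call:
send_rows(commands=[[0, 0, -0.081, -0.303, 0.284, -0.04, 60], [0, 0, -0.081, -0.303, 0.284, -0.04, 60], [0, 0, -0.081, -0.303, 0.284, -0.04, 60], [0, 0, -0.081, -0.303, 0.284, -0.04, 60], [0, 0, -0.081, -0.303, 0.284, -0.04, 60], [0, 0, -0.081, -0.303, 0.284, -0.04, 60], [0, 0, -0.081, -0.303, 0.284, -0.04, 60]])

```text
time_s: 5.25
ee_pos: [613.5, -173.0, 266.7]
ee_rot: [[-0.992, -0.122, -0.001], [-0.122, 0.992, -0.0], [0.001, 0.0, -1.0]]
ft_force: [0.5, -0.2, -0.1]
finger_gap: 0.651
gripper_force: 0.0
```

```bash
python3 - <<'E'
from gate import *
s=read_state();print(s["time_s"],s["ee_pos"],s["q"])
c=read_camera("wrist");cv2.imwrite("pics/w3.png",cv2.resize(c["image"],(800,600)))
np.savez("wrist3.npz",**{k:np.array(v) for k,v in c.items()},ee_pos=s["ee_pos"],ee_rot=s["ee_rot"])
fit(dep(c,s))
E
```

```text
5.25 [ 613.52714065 -172.98247907  266.68953618] [-1.80310979e+01  1.51729232e+00  8.35803227e+01 -1.52338043e-02
  9.49439839e+01 -1.15062098e+02]
bar n 897 dir 8.654303 at 620.58954 -171.97595 xmin 599.9178470164283 zmax 198.29495607233648
610 -173.58774
620 -172.06569
630 -170.54362
640 -169.02158
rail front [ 1.3428631e-01 -9.9094260e-01  6.8970374e+02 -1.5900000e+02] -82.282646 12
```

View pics/w3.png

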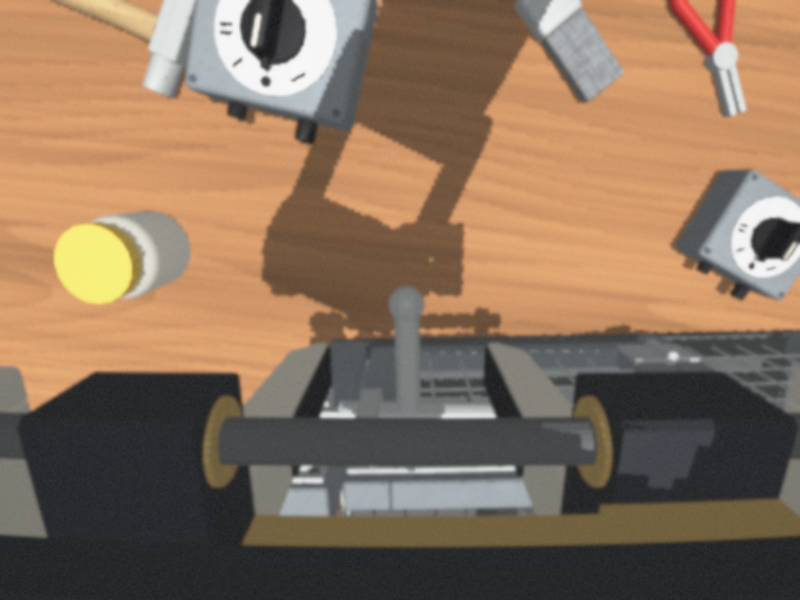

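Wrist view: the knob's ball is at (407,303), with the bar running down to (408,410) between the fingers. The selector still points at its dot. Now grasp the bar.

```bash
python3 -c "
from h import *
print(grip_depth, mv([631,-170.5,171],Rdown(187.7)))"
```

```text
18.8 [-0.00e+00 -1.00e-04 -4.00e-03 -3.59e-02  1.30e-03  1.92e-01]
```

Call:
send_rows(commands=[[0, 0, -0.004, -0.036, 0.001, 0.05, 60], [0, 0, -0.004, -0.036, 0.001, 0.12, 60], [0, 0, -0.004, -0.036, 0.001, 0.18, 60], [0, 0, -0.004, -0.036, 0.001, 0.192, 60], [0, 0, -0.004, -0.036, 0.001, 0.192, 0], [0, 0, -0.004, -0.036, 0.001, 0.192, 0], [0, 0, -0.004, -0.036, 0.001, 0.192, 0], [0, 0, -0.004, -0.036, 0.001, 0.192, 0], [0, 0, -0.004, -0.036, 0.001, 0.192, 0], [0, 0, -0.004, -0.036, 0.001, 0.192, 0]], squeeze=40)

```text
time_s: 6.3
ee_pos: [632.0, -169.8, 171.5]
ee_rot: [[-0.991, -0.135, 0.0], [-0.135, 0.991, -0.0], [-0.0, -0.0, -1.0]]
ft_force: [0.2, -0.5, 0.7]
finger_gap: 0.177
gripper_force: 0.0
```

Call:
send_rows(commands=[[0, 0, 0, 0, 0, 0, 0], [0, 0, 0, 0, 0, 0, 0], [0, 0, 0, 0, 0, 0, 0], [0, 0, 0, 0, 0, 0, 0]])

```text
time_s: 6.7
ee_pos: [632.0, -169.8, 171.2]
ee_rot: [[-0.991, -0.135, 0.0], [-0.135, 0.991, -0.0], [-0.0, -0.0, -1.0]]
ft_force: [-0.6, -0.1, 1.0]
finger_gap: 0.136
gripper_force: 40.0
```

Call:
send_rows(commands=[[0, 0, 0, 0, 0, -0.005, 0], [0, 0, 0, 0, 0, -0.01, 0], [0, 0, 0, 0, 0, -0.015, 0], [0, 0, 0, 0, 0, -0.02, 0], [0, 0, 0, 0, 0, -0.02, 0]])

```text
time_s: 7.2
ee_pos: [632.0, -169.9, 181.4]
ee_rot: [[-0.991, -0.135, 0.0], [-0.135, 0.991, -0.0], [-0.0, -0.0, -1.0]]
ft_force: [0.5, -2.0, -5.7]
finger_gap: 0.135
gripper_force: 40.0
```

Call:
send_rows(commands=[[0, 0, 0, 0, 0.01, 0, 0], [0, 0, 0, 0, 0.02, 0, 0], [0, 0, 0, 0, 0.03, 0, 0], [0, 0, 0, 0, 0.04, 0, 0], [0, 0, 0, 0, 0.05, 0, 0], [0, 0, 0, 0, 0.06, 0, 0], [0, 0, 0, 0, 0.07, 0, 0], [0, 0, 0, 0, 0.08, 0, 0], [0, 0, 0, 0, 0.09, 0, 0], [0, 0, 0, 0, 0.092, 0, 0]])

```text
time_s: 8.2
ee_pos: [625.7, -123.7, 181.2]
ee_rot: [[-0.991, -0.135, 0.0], [-0.135, 0.991, 0.0], [-0.0, 0.0, -1.0]]
ft_force: [-1.4, -1.5, -5.7]
finger_gap: 0.137
gripper_force: 40.0
```

Call:
send_rows(commands=[[0, 0, 0, 0, 0, 0, 0], [0, 0, 0, 0, 0, 0, 0]])

```text
time_s: 8.4
ee_pos: [625.8, -123.9, 181.2]
ee_rot: [[-0.991, -0.135, 0.0], [-0.135, 0.991, 0.001], [-0.0, 0.001, -1.0]]
ft_force: [-0.4, 2.1, -6.2]
finger_gap: 0.136
gripper_force: 40.0
```

```bash
python3 -c "
import numpy as np
for t in np.arange(.04,.37,.04):
    c,s=np.cos(t),np.sin(t);print([0,0,round(t/np.pi,4),round((58*(c-1)+179*s)/500,4),round((58*s+179*(1-c))/500,4),0,0])"
```

```text
[0, 0, np.float64(0.0127), np.float64(0.0142), np.float64(0.0049), 0, 0]
[0, 0, np.float64(0.0255), np.float64(0.0282), np.float64(0.0104), 0, 0]
[0, 0, np.float64(0.0382), np.float64(0.042), np.float64(0.0165), 0, 0]
[0, 0, np.float64(0.0509), np.float64(0.0556), np.float64(0.0231), 0, 0]
[0, 0, np.float64(0.0637), np.float64(0.0688), np.float64(0.0302), 0, 0]
[0, 0, np.float64(0.0764), np.float64(0.0818), np.float64(0.0378), 0, 0]
[0, 0, np.float64(0.0891), np.float64(0.0944), np.float64(0.046), 0, 0]
[0, 0, np.float64(0.1019), np.float64(0.1067), np.float64(0.0547), 0, 0]
[0, 0, np.float64(0.1146), np.float64(0.1187), np.float64(0.0638), 0, 0]
```

Call:
send_rows(commands=[[0, 0, 0.013, 0.014, 0.005, 0, 0], [0, 0, 0.0255, 0.028, 0.01, 0, 0], [0, 0, 0.038, 0.042, 0.0165, 0, 0], [0, 0, 0.051, 0.0555, 0.023, 0, 0]])

```text
time_s: 8.8
ee_pos: [596.8, -116.5, 181.2]
ee_rot: [[-1.0, 0.027, 0.001], [0.027, 1.0, 0.0], [-0.001, 0.0, -1.0]]
ft_force: [3.9, 2.2, -6.4]
finger_gap: 0.141
gripper_force: 40.0
```

Call:
send_rows(commands=[[0, 0, 0.013, 0.014, 0.005, 0, 0], [0, 0, 0.0255, 0.028, 0.01, 0, 0], [0, 0, 0.038, 0.042, 0.0165, 0, 0], [0, 0, 0.051, 0.0555, 0.023, 0, 0], [0, 0, 0.0637, 0.069, 0.03, 0, 0], [0, 0, 0.0637, 0.069, 0.03, 0, 0], [0, 0, 0.0637, 0.069, 0.03, 0, 0], [0, 0, 0.0637, 0.069, 0.03, 0, 0]])

```text
time_s: 9.6
ee_pos: [563.0, -100.9, 181.3]
ee_rot: [[-0.975, 0.222, 0.001], [0.222, 0.975, 0.0], [-0.001, 0.0, -1.0]]
ft_force: [3.9, 0.6, -6.0]
finger_gap: 0.142
gripper_force: 40.0
```

```bash
python3 - <<'E'
from h import *
s=read_state();print(s["time_s"],s["ee_pos"],s["ft_force"],s["gripper_force"])
b=read_camera("top");a=read_camera("scene")
cv2.imwrite("pics/e.png",np.hstack([cv2.resize(b["image"][80:260,160:400],(400,300)),cv2.resize(a["image"][110:320,80:340],(400,300))]))
E
```

```text
9.6 [ 563.03987817 -100.85989588  181.25966101] [ 3.88462818  0.60058559 -5.96950998] 39.995434284210205
```

View pics/e.png

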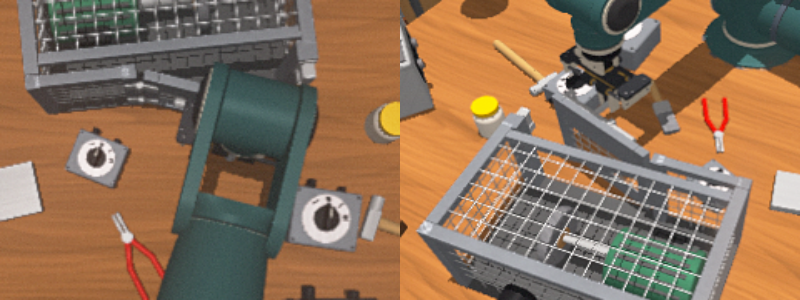

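The gate stands about 0.36 rad open with the bolt held. In the top view, the selector pointer at (328,205) still points at the dot. Handing in.

```bash
python3 -c "
from h import *
print(close_job())"
```

```text
the job is handed in; nothing more can be done
None
```

I turned the selector to off, drew the bolt about 46 mm, and handed the job in with the gripper holding the gate about 0.36 rad (roughly 9 cm) open; the bench items in view looked undisturbed, and no verdict came back.

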